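# Vent the paint pressure pot and unscrew its filler cap

## Task

Open the paint pressure pot that stands in the wooden cradle: first relieve it by twisting its spring-return relief knob (the small bar knob on the lid) clockwise to its stop and letting go so that it springs back, then unscrew the tight round filler cap anticlockwise until its threads let go and lift it straight off. Finish while still holding the cap, upright and still, centred two to three centimetres above the open neck; the pot must stay seated in its cradle, not dragged up by the cap, and the things lying around stay where they are.

Things in the scene. Friction and masses are not known exactly. Their poses are not given: they have to be found in the camera images.
- cradle: Square wooden tray of 184 x 184 mm screwed to the bench, with four 22 mm high battens on a 10 mm floor; it braces the pot's foot (2 mm play) against turning. Origin: centre of its underside; z up.
- pot: Grey round paint pressure pot, 2 kg, loose in the cradle: square foot 150 x 150 mm, body 136 mm across, flat aluminium lid 152 mm across, top 108 mm above the origin, with 4 mm high bolt heads at its rim. Origin: centre of the foot's underside, 10 mm above the bench; z up. On the lid the cap and neck stand at the pot's y = +42 mm, the relief knob at y = -42 mm, both at x = 0.
- cap: Black round ribbed screw cap, 58 mm across (60 over the ribs), 28 mm high, 60 g, hollow below. Origin: on its axis at its lower edge, 6 mm above the lid when tight; z up. A sprung seal pushes it up with 20 N and makes it tight: 0.3 to 0.5 N m to turn; it stays where it is left.
- cap_top (a point): Centre of the cap's top face. How the thread works: turned anticlockwise from above (+yaw) the cap rises 2 mm; the threads let go 0.85 to 1.0 rad from the start, and the seal pushes it up 2 mm more. From 1.0 to 1.5 rad it lifts straight off; at about 1.6 rad the lugs meet the next stops. Clockwise it only meets a stop.
- neck_mouth (a point): Top of the neck's sealing ring when the cap is tight, on the cap's axis, 136 mm above the pot's origin (28 mm above the lid); the cap's origin is 22 mm below it when tight. Turns with the pot (z up). With the cap off, the steel neck is 36 mm across (47 mm over the threads) and the ring stands 4 mm above this point.
- vent_grip (a point): Grip point of the relief knob: on its axis, in the middle of the bar's height. Black bar 34 mm long, 11 mm wide, 20 mm high (10 mm above and below this point) on a disc 33 mm across and 6 mm high; the bar's top is 38 mm above the lid. The bar lies along this frame's x axis, which turns with the knob; at rest that is the pot's x axis.
- vent (a joint): Turn of the relief knob: 0 at rest, grows clockwise seen from above (-yaw) to a hard stop at 1.2 rad; a light spring (up to 0.17 N m) returns it to 0 when let go.
- tape_duct: Bystander: grey roll of duct tape, 107 mm across, 48 mm high, lying flat. Origin: centre of its underside.
- can: Bystander: small blue can with a grey lid, 68 mm across, 62 mm high. Origin: centre of its underside.
- snips: Bystander: tin snips with dark grips, 73 x 232 x 14 mm, lying flat. Origin: centre of its underside.
- tape_measure: Bystander: yellow and black tape measure, 67 x 74 x 35 mm. Origin: centre of its underside.
Mind the look-alikes: they are no part of the job. There is more than one size of the cap; the job needs the larger.

How it is judged (in metres and radians):
On the way, in this order (a step that is already met when the one before it is completed fails the run):
1. the relief knob is at its stop (value of joint vent above 1.1 rad), for 0.2 s.
2. the relief knob is let go and has sprung back (value of joint vent below 0.12 rad and contact force between the fingers and pot below 0.5 N), for 0.2 s.
3. the cap is out of its threads and rising, held by the fingers (z of cap in the frame of neck_mouth above -0.012 m and contact force between the fingers and cap above 1 N and z of pot in the frame of cradle below 0.014 m), for 0.1 s.
At the end, for the whole second after the job is handed in: Fingers hold the cap still, upright within 0.2 rad, clear of the pot, lower edge 8 to 50 mm above the neck mouth, within 15 mm of its axis; knob back below 0.12 rad; pot on the cradle floor within 4 mm, centred within 8 mm, turned under 0.1 rad, tilted under 0.06 rad (z of cap in the frame of neck_mouth between 0.008 and 0.05 m and horizontal distance between cap and neck_mouth below 0.015 m and angle between cap's own z axis and vertical below 0.2 rad and linear speed of cap below 0.02 m/s and contact force between the fingers and cap above 1 N and contact force between cap and pot below 0.1 N and value of joint vent below 0.12 rad and z of pot in the frame of cradle below 0.014 m and angle between pot's own z axis and vertical below 0.06 rad and horizontal distance between pot and cradle below 0.008 m and angle between the x axis of pot and the x axis of cradle, either way round below 0.1 rad); the arm keeps its last pose, push and grip.
It fails at once if the pot is dragged up or tipped (z of pot in the frame of cradle above 0.025 m or angle between pot's own z axis and vertical above 0.15 rad).
It fails at once if the roll of duct tape is disturbed (moved more than 30 mm) (distance of tape_duct from where it was at the start of the episode above 0.03 m).
It fails at once if the small blue can is disturbed (moved more than 30 mm) (distance of can from where it was at the start of the episode above 0.03 m).
It fails at once if the tin snips is disturbed (moved more than 30 mm) (distance of snips from where it was at the start of the episode above 0.03 m).
It fails at once if the tape measure is disturbed (moved more than 30 mm) (distance of tape_measure from where it was at the start of the episode above 0.03 m).
It also fails if it takes over 48 s, if anything falls off the work surface, if the arm or the gripper's body presses on something with over 40 N, if the wrist force passes 120 N, or if a joint passes its speed limit or range.

## Robot

A 6-joint arm with a two-finger parallel gripper is mounted at the origin on a cart in front of the work surface, level with it; the furniture and walls round the work are solid. World frame = base frame: x ahead of the robot, y to its left, z up, the work surface at z = 0. Lengths are in mm, angles in rad, forces in N, time in s.
With the tool pointing down it reaches from about 375 to 825 mm from the base axis. Payload 5.5 kg.
Tool frame: the origin (TCP) lies on the centre line of the jaws, within the pads' length; the fingertips stand 17 mm ahead of it and the grasp point (between the pads) lies 2 mm behind it; z points along the fingers, y is the line along which they close (so a half turn about z gives the same grasp; the last joint's range is limited). The gripper opens to 85 mm and grips with 20 to 120 N. Pads are 22 mm wide; open, the fingers measure 114 mm over their backs; the gripper's body (76 mm by 85 mm) begins 54 mm behind the grasp point. The pads swing forward as they close: fully open they stand 13 mm farther back than shut.
Start: joints at [1.15, 0.314, -0.047, 1.21, 0, 1.571], TCP at [245.091, 547.654, 248.299] pointing down, gripper open.
Joint ranges: [-2.67, 2.67], [-0.69, 1.73], [-1.03, 1.25], [-2.08, 2.16], [-1.42, 1.45], [-3.14, 3.14]. Speed limits (rad/s): [2.39, 2.39, 3.01, 3.14, 3.14, 3.14].

## Interface

Orientations are given as a unit quaternion [w, x, y, z].
In Python, from station import * gives the robot as it stands.
- The arm moves only by the shell command python3 -m handwheel 'ROWS' [FORCE]. ROWS is JSON, a list of rows, each a list of 7 numbers: the shift along the tool's x, y, z in m, then the turn, a rotation vector about the tool's x, y, z in rad, then the opening, from 0 (shut) to 1 (fully open). In form: [[dx, dy, dz, wx, wy, wz, gripper], ...]. A call has 1 to 5 rows; each row shifts and turns the commanded pose from where the row before left it, along the tool's axes as they then stand; what a row does not reach is not made up. A row lasts 1/12 s, in which the tool goes at most 41.7 mm and 7.16 degrees, less where a joint would pass 70% of its speed; a pose out of reach is approached as far as the arm can. A call is refused whole if a number of a shift passes 0.0417 or a number of a turn 0.125, either way. A call with a gripper value outside its range is refused whole. The fingers move at their own pace and stop on an object; FORCE is the grip in N (left out, the last holds). Time passes only in rows, so rows that do not move let the fingers close. It gives the time, the measured TCP pose, the force, the opening and the grip force at its end, in the units of the state.
- observe(): the state, without advancing time (a new reading comes with each control period).
- camera(name): name is "side" or "top"; returns a dict with "frame" (400x640x3 uint8, red, green, blue), "z_map" (400x640 float32, mm along the optical axis (not along the pixel's ray), 0 where there is no reading), "fx", "fy", "cx", "cy" (pixels), "world_from_camera" (4x4, takes a point from camera to world coordinates). Camera axes: x right, y up, looking along -z (the intrinsics and any distortion apply to the point x, -y, -z); pixel columns grow to the right and rows downward; lengths in mm; the calibration is good to about 2 mm. A picture is of the moment at which its call begins.
- finish_job(): hands the job in; it is judged then, once.
The state is a dict: "clock": time; "joint_pos": joint angles; "joint_vel": joint speeds; "tau": joint torques, N m; "ee_pos": TCP position; "tcp_rot": TCP orientation; "contact_force": force on the tool from outside, world axes, zero at the start; "torque": the same for the moment, N m; "width": finger opening in mm; "gripper_force": force on a finger pad.
Only numpy, scipy, OpenCV 4.12 (cv2) and the standard library are available. Lean on these libraries where they do the work, as an engineer would, in place of code of your own. Each camera call takes 0.05 s, during which the arm holds its last target. There are 200 camera calls.

## Working session

There is one attempt and no reset: what is moved stays moved. The work goes in short steps, Python scripts to look and compute and a shell command to move; the robot and the scene stay as the last step left them, time stands still between calls to the robot, and variables do not carry over. Pictures are saved under pics/ and viewed, at most 10 in all, crops included, and the job is handed in when it is done.

```bash
mkdir -p pics; cat > h.py <<'E'
from station import *
import numpy as np, cv2
def snap(name):
    c=camera(name); np.savez(f'{name}.npz',**c); return c
def pts(c):
    z=c['z_map'].astype(float); v,u=np.mgrid[0:400,0:640]
    P=np.stack([(u-c['cx'])/c['fx']*z,-(v-c['cy'])/c['fy']*z,-z,np.ones_like(z)],-1)
    W=(P@np.array(c['world_from_camera']).T)[...,:3]; W[z==0]=np.nan; return W
E
python3 - <<'E'
from h import *
for n in('top','side'):
    c=snap(n); cv2.imwrite(f'pics/{n}1.png',c['frame'][...,::-1])
    print(n,c['fx'],c['cx'],c['cy'],np.round(c['world_from_camera'],2).tolist(),[k for k in c])
print(observe())
E
```

```text
top 469.4487457391676 319.91320573884224 194.66253198555432 [[-0.02, 0.99, -0.16, 393.32], [-1.0, -0.03, -0.01, -24.66], [-0.01, 0.16, 0.99, 1398.25], [0.0, 0.0, 0.0, 1.0]] ['frame', 'z_map', 'fx', 'fy', 'cx', 'cy', 'world_from_camera']
side 383.7993360563467 316.540722287706 192.9987980383644 [[0.83, 0.24, -0.51, -7.28], [-0.56, 0.35, -0.75, -915.49], [0.0, 0.91, 0.42, 589.08], [0.0, 0.0, 0.0, 1.0]] ['frame', 'z_map', 'fx', 'fy', 'cx', 'cy', 'world_from_camera']
{'clock': 0.1, 'joint_pos': array([ 1.14997493e+00,  3.14176652e-01, -4.79740785e-02,  1.21018991e+00,
        2.40584871e-05,  1.57078190e+00]), 'joint_vel': array([ 0.00073197, -0.00055638,  0.00223423, -0.00100433, -0.00029176,
        0.00074191]), 'tau': array([ 1.73328003e-04, -5.40768600e+01,  3.40541911e+01,  1.11863692e-02,
        2.74132572e-05, -1.35916375e-05]), 'ee_pos': array([244.89979337, 547.2095403 , 247.51015392]), 'tcp_rot': array([-1.73043138e-04,  2.08854448e-01,  9.77946432e-01, -7.52612885e-04]), 'contact_force': array([ 1.30495451, -0.1458742 ,  1.18405442]), 'torque': array([ 0.00178583, -0.00310166,  0.02715803]), 'gripper_force': 0.0, 'width': 85.5229491512777}
```

View pics/top1.png

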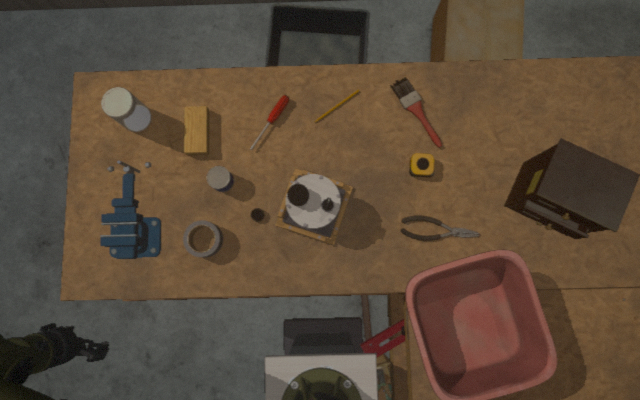

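View pics/side1.png

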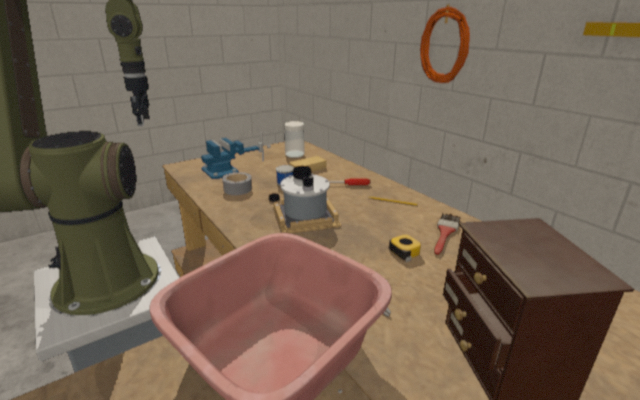

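In the top view the pot is at about (313,203), with the large black cap at (297,195) and the relief knob at (328,205), both on its lid. The small black cap at (257,214) lies on the bench and is the look-alike. The larger one sits on the pot, and I'll confirm that in an enlarged crop.

```bash
python3 - <<'E'
from h import *
c=dict(np.load('top.npz')); W=pts(c)
im=c['frame'][160:250,240:360,::-1]; cv2.imwrite('pics/crop.png',cv2.resize(im,None,fx=6,fy=6,interpolation=cv2.INTER_CUBIC))
R=np.zeros((400,640),bool); R[165:245,270:360]=1
dark=c['frame'].max(-1)<70
def rep(n,m):
    p=W[m]; print(n,len(p),np.round(np.nanmedian(p,0),1),np.round(np.nanmin(p,0),1),np.round(np.nanmax(p,0),1), 'circ',cv2.minEnclosingCircle(p[:,:2].astype(np.float32)) if len(p)else '')
Z=W[...,2]
hi=R&(Z>142)
n,l=cv2.connectedComponents(hi.astype(np.uint8))
for i in range(1,n):
    m=l==i
    if m.sum()>5:
        rep(i,m); v,u=np.nonzero(m); print(u.mean(),v.mean()); print(cv2.minAreaRect(W[m][:,:2].astype(np.float32)))
rep('lid',R&(Z>112)&(Z<126))
rep('cradle',R&(Z>15)&(Z<40)); print(cv2.minAreaRect(W[R&(Z>18)&(Z<40)][:,:2].astype(np.float32)))
for n,(u,v) in dict(small=(257,213),duct=(203,228),can=(220,176),bench=(350,250)).items(): print(n,np.round(W[v,u],1))
E
```

```text
1 282 [596.8  49.4 147.7] [569.5  25.1 142. ] [625.   73.5 155.8] circ ((596.5662841796875, 49.14598846435547), 29.274839401245117)
297.3156028368794 193.81560283687944
((597.8389892578125, 48.26536560058594), (55.09528732299805, 48.48334503173828), 4.20018196105957)
8 52 [567.6 -30.5 156.3] [551.3 -39.1 147.6] [582.8 -22.3 163.4] circ ((567.6143798828125, -30.665752410888672), 16.871002197265625)
326.86538461538464 203.59615384615384
((567.7770385742188, -30.221923828125), (10.279252052307129, 33.255401611328125), 69.8782730102539)
lid 1814 [573.4   3.3 119.4] [508.5 -64.5 112.2] [657.4  85.1 126. ] circ ((582.9818725585938, 9.584994316101074), 76.00949096679688)
cradle 1172 [5.379e+02 3.000e-01 3.050e+01] [ 475.5 -104.1   15. ] [694.7 118.   40. ] circ ((585.9225463867188, 9.269886016845703), 122.31783294677734)
((582.7597045898438, 9.733741760253906), (184.0164031982422, 184.00477600097656), 70.1120834350586)
small [563.9 176.8  18.6]
duct [525.3 342.   -1.9]
can [669.8 278.1  61.4]
bench [448.8 -95.6   2.9]
```

View pics/crop.png

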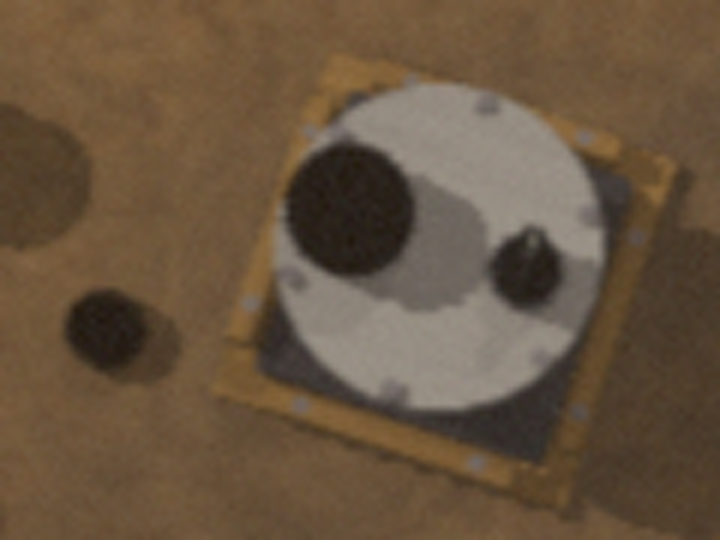

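The crop confirms it: the large cap is on the lid at crop (350,208), about 58 mm across with its top near z 150. The knob is at (527,268), and the small look-alike lies on the bench.
The cradle centre is (582.8, 9.7) and the yaw is -19.9° from the cradle sides, the bar and the cap-to-knob line alike. That puts the cap at (597.2, 49.2) and the knob at (568.5, -29.8), both within about 1 mm of the measurements. I'm moving to above the knob.

```bash

python3 -m handwheel '[[-0.0212,-0.0158,0,0,0,0,0.3],[-0.0212,-0.0158,0,0,0,0,0.3],[-0.0212,-0.0158,0,0,0,0,0.3],[-0.0212,-0.0158,0,0,0,0,0.3],[-0.0212,-0.0158,0,0,0,0,0.3]]' 40
python3 -m handwheel '[[-0.0212,-0.0158,0,0,0,0,0.3],[-0.0212,-0.0158,0,0,0,0,0.3],[-0.0212,-0.0158,0,0,0,0,0.3],[-0.0212,-0.0158,0,0,0,0,0.3],[-0.0212,-0.0158,0,0,0,0,0.3]]' 
python3 -m handwheel '[[-0.0212,-0.0158,0,0,0,0,0.3],[-0.0212,-0.0158,0,0,0,0,0.3],[-0.0212,-0.0158,0,0,0,0,0.3],[-0.0212,-0.0158,0,0,0,0,0.3],[-0.0212,-0.0158,0,0,0,0,0.3]]' 
python3 -m handwheel '[[-0.0212,-0.0158,0,0,0,0,0.3],[-0.0212,-0.0158,0,0,0,0,0.3],[-0.0212,-0.0158,0,0,0,0,0.3],[-0.0212,-0.0158,0,0,0,0,0.3],[-0.0212,-0.0158,0,0,0,0,0.3]]' 
python3 -m handwheel '[[-0.0212,-0.0158,0,0,0,0,0.3],[-0.0212,-0.0158,0,0,0,0,0.3],[-0.0212,-0.0158,0,0,0,0,0.3],[-0.0212,-0.0158,0,0,0,0,0.3],[-0.0212,-0.0158,0,0,0,0,0.3]]' 
python3 -m handwheel '[[0,0,0,0,0,-0.074,0.3],[0,0,0,0,0,0,0.3],[0,0,0,0,0,0,0.3]]'
cat >> h.py <<'E'
from scipy.spatial.transform import Rotation as Ro
def to(x,y,z,yaw):
    s=observe(); q=s['tcp_rot']; R=Ro.from_quat([q[1],q[2],q[3],q[0]])
    a=np.radians(yaw); ty=np.array([np.cos(a),np.sin(a),0]); tz=np.array([0,0,-1.]); T=Ro.from_matrix(np.c_[np.cross(ty,tz),ty,tz])
    y_=R.as_matrix()[:,1]
    print('t',s['clock'],'pos',np.round(s['ee_pos'],1),'yaw',round(np.degrees(np.arctan2(y_[1],y_[0])),2),'tool d mm',np.round(R.inv().apply(np.array([x,y,z])-s['ee_pos']),1),'rot',np.round((R.inv()*T).as_rotvec(),4),'w',s['width'],'F',np.round(s['contact_force'],1),s['gripper_force'],'T',np.round(s['torque'],2),'q',np.round(s['joint_pos'],2))
E
python3 -c "
from h import *
to(568.5,-29.8,158,70.1)"
```

```text
clock: 0.52
ee_pos: [309.7, 430.9, 247.8]
tcp_rot: [-0.0, 0.209, 0.978, -0.0]
contact_force: [0.3, 0.2, 0.0]
width: 26.6
gripper_force: 0.0
clock: 0.93
ee_pos: [374.2, 315.5, 248.0]
tcp_rot: [-0.0, 0.209, 0.978, -0.0]
contact_force: [0.1, 0.2, 0.5]
width: 25.6
gripper_force: 0.0
clock: 1.35
ee_pos: [438.7, 200.1, 248.0]
tcp_rot: [-0.0, 0.209, 0.978, -0.0]
contact_force: [0.4, -0.4, -0.1]
width: 25.4
gripper_force: 0.0
clock: 1.77
ee_pos: [503.2, 84.7, 248.0]
tcp_rot: [-0.0, 0.209, 0.978, -0.0]
contact_force: [0.1, 0.5, 0.2]
width: 25.9
gripper_force: 0.0
clock: 2.18
ee_pos: [567.7, -30.6, 247.9]
tcp_rot: [-0.0, 0.209, 0.978, -0.0]
contact_force: [0.3, 0.2, 0.6]
width: 25.8
gripper_force: 0.0
clock: 2.43
ee_pos: [567.1, -29.5, 247.8]
tcp_rot: [-0.001, 0.174, 0.985, 0.0]
contact_force: [-0.6, -0.0, -0.5]
width: 25.6
gripper_force: 0.0
t 2.4333 pos [567.1 -29.5 247.8] yaw 70.0 tool d mm [-1.5  0.2 89.8] rot [-0.0001 -0.0012 -0.0017] w 25.608759720349774 F [-0.6 -0.  -0.5] 0.0 T [-0.04  0.04 -0.01] q [-0.05  0.25 -0.13  1.19  0.    0.3 ]
```

```bash

python3 -m handwheel '[[-0.001,0,0.02,0,0,0,0.3],[0,0,0.02,0,0,0,0.3],[0,0,0.02,0,0,0,0.3],[0,0,0.015,0,0,0,0.3],[0,0,0,0,0,0,0.3]]'
python3 -m handwheel '[[0,0,0.004,0,0,0,0.3],[0,0,0.004,0,0,0,0.3],[0,0,0.004,0,0,0,0.3],[0,0,0,0,0,0,0.3],[0,0,0,0,0,0,0.3]]'
python3 - <<'E'
from h import *
to(568.5,-29.8,158,70.1)
c=snap('side');im=c['frame'][130:250,220:380,::-1]; cv2.imwrite('pics/s2.png',cv2.resize(im,None,fx=5,fy=5,interpolation=cv2.INTER_CUBIC))
E
```

```text
clock: 2.85
ee_pos: [565.7, -28.7, 170.0]
tcp_rot: [-0.003, 0.173, 0.985, -0.0]
contact_force: [-0.5, 1.1, 0.2]
width: 25.8
gripper_force: 0.0
clock: 3.27
ee_pos: [568.6, -29.7, 161.7]
tcp_rot: [0.0, 0.173, 0.985, 0.0]
contact_force: [0.5, 0.7, -0.3]
width: 25.9
gripper_force: 0.0
t 3.2667 pos [568.6 -29.7 161.7] yaw 70.12 tool d mm [ 0.1 -0.1  3.7] rot [0.0002 0.0005 0.0004] w 25.855108056394567 F [ 0.5  0.7 -0.3] 0.0 T [ 0.01  0.07 -0.03] q [-0.05  0.3  -0.26  1.   -0.    0.29]
```

View pics/s2.png

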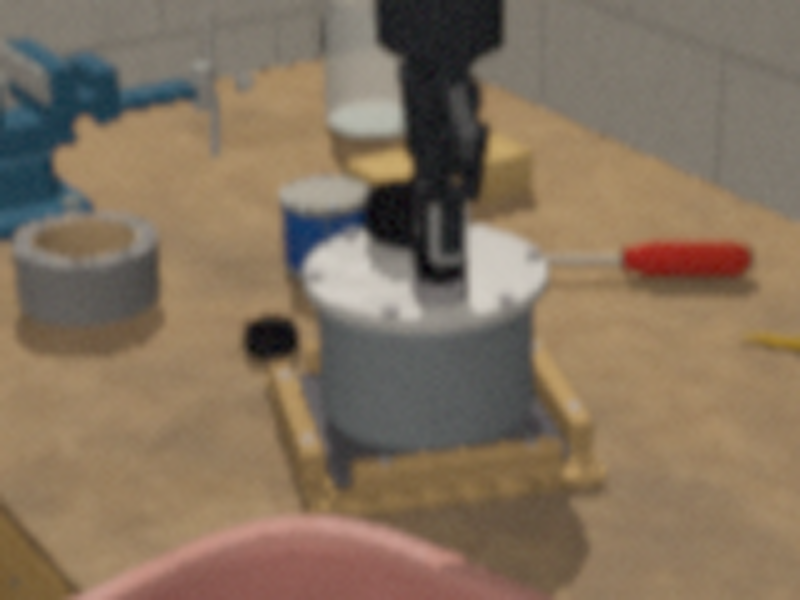

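The view shows the fingers straddling the knob, with their tips near crop (440,255) just above the disc. No contact force so far. I'll go down 4 mm more and close gently.

```bash

python3 -m handwheel '[[0,0,0.004,0,0,0,0.3],[0,0,0,0,0,0,0.3],[0,0,0,0,0,0,0.0],[0,0,0,0,0,0,0],[0,0,0,0,0,0,0]]' 40
python3 -m handwheel '[[0,0,0,0,0,0,0],[0,0,0,0,0,0,0]]'
python3 -c "
from h import *
to(568.5,-29.8,158,70.1)"
```

```text
clock: 3.73
ee_pos: [567.8, -31.6, 157.4]
tcp_rot: [-0.0, 0.173, 0.985, -0.002]
contact_force: [-2.4, -5.6, 1.3]
width: 10.2
gripper_force: 43.0
clock: 3.9
ee_pos: [567.8, -31.6, 157.3]
tcp_rot: [-0.0, 0.173, 0.985, -0.002]
contact_force: [-2.7, -4.9, 1.8]
width: 9.6
gripper_force: 43.0
t 3.9 pos [567.8 -31.6 157.3] yaw 70.07 tool d mm [-0.1  1.9 -0.7] rot [-0.0041  0.0001 -0.0006] w 9.574581243371629 F [-2.7 -4.9  1.8] 42.98985242843628 T [-1.22  0.48  0.04] q [-0.05  0.31 -0.27  1.   -0.    0.29]
```

```bash

python3 -m handwheel '[[0,-0.002,0,0,0,0.06,0],[0,0,0,0,0,0.09,0],[0,0,0,0,0,0.09,0],[0,0,0,0,0,0.09,0],[0,0,0,0,0,0.09,0]]'
python3 -m handwheel '[[0,0,0,0,0,0.09,0],[0,0,0,0,0,0.09,0],[0,0,0,0,0,0.09,0],[0,0,0,0,0,0.09,0],[0,0,0,0,0,0.09,0]]'
python3 -m handwheel '[[0,0,0,0,0,0.09,0],[0,0,0,0,0,0.09,0],[0,0,0,0,0,0.08,0],[0,0,0,0,0,0.04,0],[0,0,0,0,0,0.02,0]]'
python3 -m handwheel '[[0,0,0,0,0,0.02,0],[0,0,0,0,0,0,0],[0,0,0,0,0,0,0],[0,0,0,0,0,0,0]]'
python3 -c "
from h import *
to(568.5,-29.8,158,70.1-68.75)"
```

```text
clock: 4.32
ee_pos: [567.4, -32.3, 157.4]
tcp_rot: [-0.0, 0.376, 0.927, -0.001]
contact_force: [-2.0, -2.4, 1.5]
width: 9.5
gripper_force: 43.0
clock: 4.73
ee_pos: [566.8, -32.7, 157.3]
tcp_rot: [-0.0, 0.574, 0.819, -0.001]
contact_force: [-4.1, -4.0, 3.4]
width: 9.9
gripper_force: 43.2
clock: 5.15
ee_pos: [566.2, -32.8, 157.3]
tcp_rot: [-0.0, 0.696, 0.718, -0.002]
contact_force: [-6.3, -3.1, 3.7]
width: 9.8
gripper_force: 43.4
clock: 5.48
ee_pos: [566.2, -32.9, 157.3]
tcp_rot: [-0.0, 0.702, 0.712, -0.002]
contact_force: [-5.3, -4.1, 3.6]
width: 10.0
gripper_force: 43.4
t 5.4833 pos [566.2 -32.9 157.3] yaw 0.79 tool d mm [ 3.   2.3 -0.7] rot [-0.0028  0.0026 -0.0098] w 9.996104052687201 F [-5.3 -4.1  3.6] 43.410295844078064 T [-0.82  1.06  0.25] q [-0.06  0.31 -0.27  1.   -0.    1.5 ]
```

```bash

python3 -m handwheel '[[0,0,0,0,0,0.03,0],[0,0,0,0,0,0.03,0],[0,0,0,0,0,0,0],[0,0,0,0,0,0,0],[0,0,0,0,0,0,0]]'
python3 - <<'E'
from h import *
to(568.5,-29.8,158,70.1-68.75)
E
```

```text
clock: 5.9
ee_pos: [566.1, -32.4, 157.3]
tcp_rot: [-0.0, 0.723, 0.691, -0.002]
contact_force: [-5.7, -3.3, 5.2]
width: 9.6
gripper_force: 47.3
t 5.9 pos [566.1 -32.4 157.3] yaw -2.57 tool d mm [ 2.8  2.3 -0.7] rot [-0.0029  0.002  -0.0684] w 9.586790488941686 F [-5.7 -3.3  5.2] 47.30633497238159 T [-0.63  1.14  0.78] q [-0.06  0.31 -0.27  1.   -0.    1.56]
```

The moment jumped from 0.25 to 0.78 N m, so the knob is on its stop. I'm opening the jaws now and then lifting.

```bash

python3 -m handwheel '[[0,0,0,0,0,0,1],[0,0,0,0,0,0,1],[0,0,0,0,0,0,1],[0,0,0,0,0,0,1],[0,0,0,0,0,0,1]]'
python3 -m handwheel '[[0,0,0,0,0,0,1],[0,0,-0.02,0,0,0,1],[0,0,-0.02,0,0,0,1],[0,0,-0.03,0,0,0,1],[0,0,0,0,0,0,1]]'
python3 -m handwheel '[[0,0,0,0,0,0,1],[0,0,0,0,0,0,1]]'
python3 - <<'E'
from h import *
to(596.8,48.2,152,-8)
c=snap('side');im=c['frame'][130:250,220:380,::-1]; cv2.imwrite('pics/s3.png',cv2.resize(im,None,fx=5,fy=5,interpolation=cv2.INTER_CUBIC))
E
```

```text
clock: 6.32
ee_pos: [568.3, -31.3, 157.5]
tcp_rot: [0.0, 0.723, 0.691, 0.001]
contact_force: [-0.2, -0.3, 0.7]
width: 70.1
gripper_force: 0.0
clock: 6.73
ee_pos: [570.7, -31.5, 232.8]
tcp_rot: [0.003, 0.723, 0.691, 0.003]
contact_force: [1.5, -0.2, 1.5]
width: 85.3
gripper_force: 0.0
clock: 6.9
ee_pos: [567.8, -31.5, 227.1]
tcp_rot: [0.0, 0.723, 0.691, 0.0]
contact_force: [-0.1, 0.7, -0.4]
width: 85.5
gripper_force: 0.0
t 6.9 pos [567.8 -31.5 227.1] yaw -2.63 tool d mm [80.9 25.3 75.1] rot [ 0.0002 -0.0002  0.0937] w 85.50432884067479 F [-0.1  0.7 -0.4] 0.0 T [-0.02 -0.03 -0.02] q [-0.06  0.26 -0.16  1.14  0.    1.56]
```

View pics/s3.png

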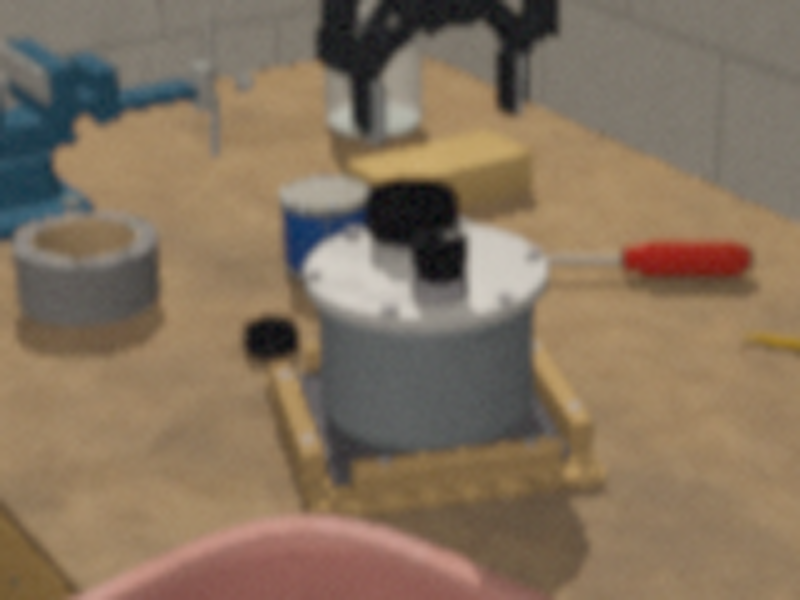

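The knob, at crop (440,255), is free with its bar back at rest. The cap at (410,210) is untouched. I'm moving over the cap.

```bash

python3 -m handwheel '[[0.02,0.006,0,0,0,0,1],[0.02,0.006,0,0,0,0,1],[0.02,0.006,0,0,0,0,1],[0.02,0.006,0,0,0,0,1],[0,0,0,0,0,0.1,1]]'
python3 -m handwheel '[[0,0,0,0,0,0.1,1],[0,0,0,0,0,0.1,1],[0,0,0,0,0,0.09,1],[0,0,0,0,0,0,1],[0,0,0,0,0,0,1]]'
python3 -m handwheel '[[0,0,0.02,0,0,0,1],[0,0,0.02,0,0,0,1],[0,0,0.015,0,0,0,1],[0,0,0.01,0,0,0,1],[0,0,0,0,0,0,1]]'
python3 - <<'E'
from h import *
to(595.6,47.4,141,-25)
c=snap('top');im=c['frame'][150:250,250:370,::-1]; cv2.imwrite('pics/t4.png',cv2.resize(im,None,fx=6,fy=6,interpolation=cv2.INTER_CUBIC))
E
```

```text
clock: 7.37
ee_pos: [595.6, 50.3, 225.5]
tcp_rot: [-0.001, 0.756, 0.654, -0.0]
contact_force: [0.4, -0.8, 0.3]
width: 85.5
gripper_force: 0.0
clock: 7.78
ee_pos: [594.8, 47.2, 226.1]
tcp_rot: [-0.001, 0.843, 0.539, -0.001]
contact_force: [-0.5, -0.2, 0.2]
width: 85.4
gripper_force: 0.0
clock: 8.2
ee_pos: [593.5, 47.0, 159.5]
tcp_rot: [-0.001, 0.843, 0.538, -0.002]
contact_force: [-1.0, 0.3, -0.3]
width: 85.5
gripper_force: 0.0
t 8.2 pos [593.5  47.  159.5] yaw -24.9 tool d mm [ 1.3  1.8 18.5] rot [-0.004   0.0022  0.0018] w 85.51493457725164 F [-1.   0.3 -0.3] 0.0 T [ 0.   -0.01  0.  ] q [ 0.08  0.36 -0.19  1.02  0.    2.08]
```

View pics/t4.png

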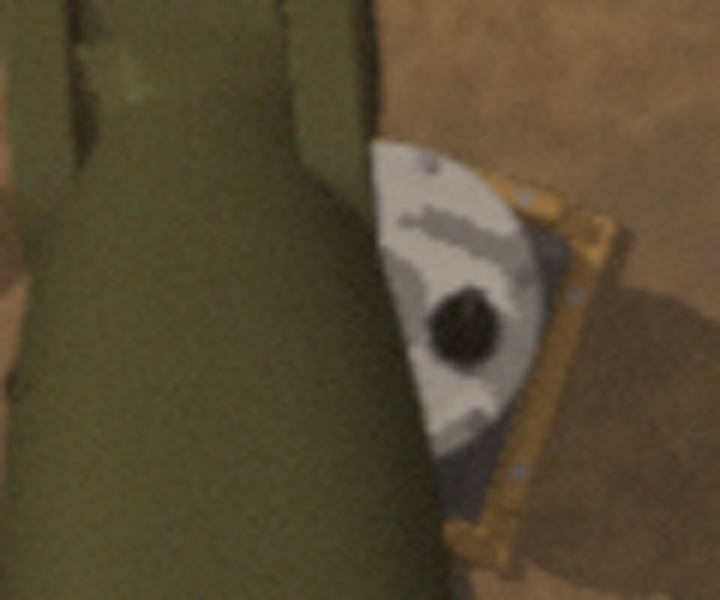

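The arm hides the cap here. The pot is seated and the knob is at crop (465,328). I'll go down in small steps and close.

```bash

python3 -m handwheel '[[0,0,0.007,0,0,0,1],[0,0,0.006,0,0,0,1],[0,0,0.004,0,0,0,1],[0,0,0,0,0,0,1],[0,0,0,0,0,0,1]]'
python3 -m handwheel '[[0,0,0.003,0,0,0,1],[0,0,0,0,0,0,1],[0,0,0,0,0,0,0.5],[0,0,0,0,0,0,0.5],[0,0,0,0,0,0,0.5]]' 30
python3 -c "
from h import *
to(595.6,47.4,141,-25)
c=dict(snap('top')); W=pts(c); Z=W[...,2]; R=np.zeros((400,640),bool); R[190:220,318:345]=1
m=R&(Z>142)&(Z<165); print(m.sum(),cv2.minAreaRect(W[m][:,:2].astype(np.float32)))"
```

```text
clock: 8.67
ee_pos: [595.3, 47.2, 145.3]
tcp_rot: [-0.0, 0.843, 0.537, -0.0]
contact_force: [-0.1, 0.1, 1.0]
width: 85.2
gripper_force: 0.0
clock: 9.08
ee_pos: [595.2, 47.4, 142.7]
tcp_rot: [-0.0, 0.843, 0.537, 0.0]
contact_force: [-1.8, 1.0, 2.7]
width: 57.8
gripper_force: 31.5
t 9.0833 pos [595.2  47.4 142.7] yaw -24.97 tool d mm [0.2 0.3 1.7] rot [-0.0004 -0.0003  0.0004] w 57.7780505019184 F [-1.8  1.   2.7] 31.510657095350325 T [0.15 0.51 0.04] q [ 0.08  0.37 -0.22  0.99  0.    2.09]
55 ((566.6478271484375, -33.663063049316406), (20.767452239990234, 32.837215423583984), 70.99235534667969)
```

The cap is gripped at 57.8 mm wide and well centred, and the knob bar reads about 161°, so it is at rest. I'm firming the grip and unscrewing.

```bash

python3 -m handwheel '[[0,0,0,0,0,0,0.5],[0,0,0,0,0,0,0.5],[0,0,0,0,0,-0.05,0.5],[0,0,0,0,0,-0.05,0.5],[0,0,0,0,0,-0.05,0.5]]' 100
python3 -c "
from h import *
to(595.6,47.4,141,-25)"
python3 -m handwheel '[[0,0,-0.0002,0,0,-0.08,0.5],[0,0,-0.0002,0,0,-0.08,0.5],[0,0,-0.0002,0,0,-0.08,0.5],[0,0,-0.0002,0,0,-0.08,0.5],[0,0,-0.0002,0,0,-0.08,0.5]]'
python3 -c "
from h import *
to(595.6,47.4,141,-25)"
```

```text
clock: 9.55
ee_pos: [595.8, 47.4, 143.5]
tcp_rot: [0.0, 0.8, 0.6, 0.001]
contact_force: [-2.7, -0.2, 8.1]
width: 56.0
gripper_force: 104.2
t 9.55 pos [595.8  47.4 143.5] yaw -16.27 tool d mm [-0.  -0.2  2.5] rot [ 0.0012 -0.0008  0.1525] w 56.00287502571822 F [-2.7 -0.2  8.1] 104.17893547564745 T [ 0.09  0.55 -0.28] q [ 0.08  0.37 -0.22  0.99  0.    1.93]
clock: 9.97
ee_pos: [596.6, 47.6, 144.5]
tcp_rot: [0.001, 0.664, 0.747, 0.001]
contact_force: [1.1, 1.9, 3.7]
width: 56.1
gripper_force: 105.0
t 9.9667 pos [596.6  47.6 144.5] yaw 6.74 tool d mm [-0.1 -1.   3.5] rot [ 0.0026 -0.0015  0.554 ] w 56.130547935025405 F [1.1 1.9 3.7] 104.97101998887956 T [ 0.33 -0.12 -0.25] q [ 0.08  0.37 -0.21  0.99  0.    1.53]
```

```bash

python3 -m handwheel '[[0,0,-0.0002,0,0,-0.08,0.5],[0,0,-0.0002,0,0,-0.08,0.5],[0,0,-0.0002,0,0,-0.08,0.5],[0,0,-0.0002,0,0,-0.08,0.5],[0,0,-0.0002,0,0,-0.08,0.5]]'
python3 -c "
from h import *
to(595.6,47.4,141,-25)"
python3 -m handwheel '[[0,0,-0.0002,0,0,-0.08,0.5],[0,0,-0.0002,0,0,-0.08,0.5],[0,0,-0.0002,0,0,-0.08,0.5],[0,0,0,0,0,-0.04,0.5],[0,0,0,0,0,0,0.5]]'
python3 -c "
from h import *
to(595.6,47.4,141,-25)
c=snap('side');im=c['frame'][130:250,220:380,::-1]; cv2.imwrite('pics/s5.png',cv2.resize(im,None,fx=5,fy=5,interpolation=cv2.INTER_CUBIC))"
```

```text
clock: 10.38
ee_pos: [597.1, 48.0, 146.3]
tcp_rot: [0.001, 0.502, 0.865, 0.002]
contact_force: [-2.0, 2.5, 12.8]
width: 56.1
gripper_force: 106.0
t 10.3833 pos [597.1  48.  146.3] yaw 29.69 tool d mm [ 0.2 -1.6  5.3] rot [ 0.0041 -0.0016  0.9546] w 56.05447745087696 F [-2.   2.5 12.8] 106.02822560817003 T [ 0.37  0.47 -0.04] q [ 0.08  0.37 -0.21  0.99  0.    1.13]
clock: 10.8
ee_pos: [597.0, 47.7, 146.6]
tcp_rot: [0.002, 0.378, 0.926, 0.001]
contact_force: [0.6, 1.1, 8.2]
width: 55.9
gripper_force: 105.5
t 10.8 pos [597.   47.7 146.6] yaw 45.61 tool d mm [ 0.8 -1.1  5.6] rot [ 4.0000e-03 -2.0000e-04  1.2324e+00] w 55.91239679583784 F [0.6 1.1 8.2] 105.51803821697831 T [ 0.24  0.12 -0.01] q [ 0.08  0.37 -0.21  0.99  0.    0.85]
```

View pics/s5.png

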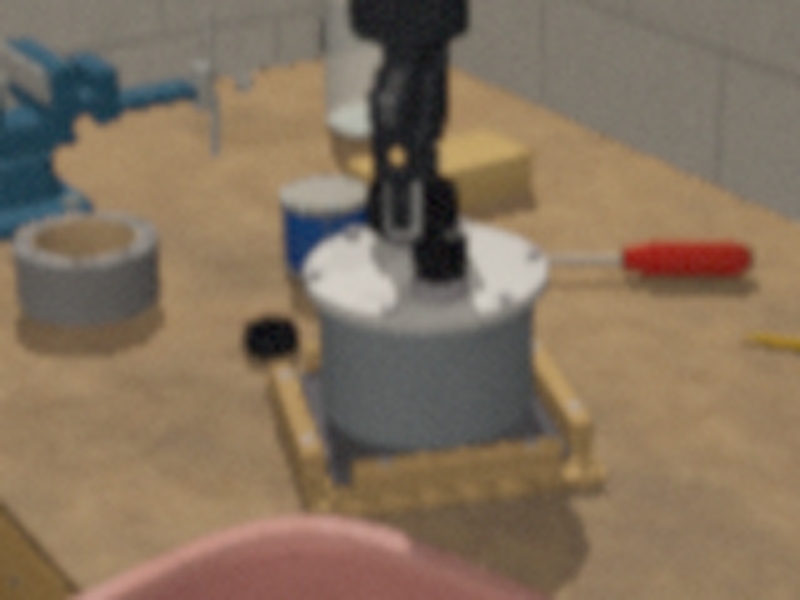

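The tool has risen 4 mm and the moment has dropped to zero, so the threads have let go. The pot in the picture is still seated. I'm lifting slowly while watching for drag.

```bash

python3 -m handwheel '[[0,0,-0.003,0,0,0,0.5],[0,0,-0.003,0,0,0,0.5],[0,0,0,0,0,0,0.5]]'
python3 -m handwheel '[[0,0,-0.003,0,0,0,0.5],[0,0,-0.003,0,0,0,0.5],[0,0,0,0,0,0,0.5],[0,0,0,0,0,0,0.5]]'
python3 -c "
from h import *
to(595.6,47.4,141,-25)
c=snap('side');im=c['frame'][130:250,220:380,::-1]; cv2.imwrite('pics/s6.png',cv2.resize(im,None,fx=5,fy=5,interpolation=cv2.INTER_CUBIC))"
```

```text
clock: 11.1
ee_pos: [595.6, 47.1, 151.4]
tcp_rot: [0.0, 0.379, 0.926, 0.0]
contact_force: [0.7, 0.1, -0.4]
width: 56.0
gripper_force: 105.7
clock: 11.43
ee_pos: [595.5, 47.2, 157.0]
tcp_rot: [0.0, 0.379, 0.926, 0.0]
contact_force: [0.3, -0.5, -1.1]
width: 56.1
gripper_force: 105.7
t 11.4333 pos [595.5  47.2 157. ] yaw 45.49 tool d mm [ 0.1  0.2 16. ] rot [2.0000e-04 0.0000e+00 1.2303e+00] w 56.1255915834046 F [ 0.3 -0.5 -1.1] 105.74714021757245 T [0.09 0.03 0.  ] q [ 0.08  0.36 -0.2   1.01 -0.    0.86]
```

View pics/s6.png

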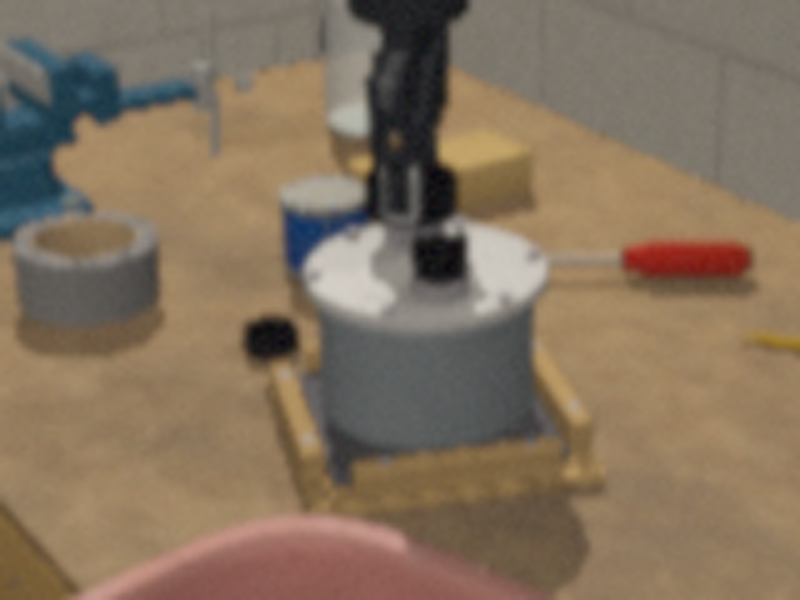

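The force is only about -1 N, which is the cap's own weight. The cap is rising with the pot and lid still in place. I'm lifting another 33 mm, for a lower edge about 25 mm above the neck mouth.

```bash

python3 -m handwheel '[[0,0,-0.006,0,0,0,0.5],[0,0,-0.007,0,0,0,0.5],[0,0,-0.007,0,0,0,0.5],[0,0,-0.007,0,0,0,0.5],[0,0,-0.006,0,0,0,0.5]]'
python3 -m handwheel '[[0,0,0,0,0,0,0.5],[0,0,0,0,0,0,0.5],[0,0,0,0,0,0,0.5],[0,0,0,0,0,0,0.5],[0,0,0,0,0,0,0.5]]'
python3 -m handwheel '[[0,0,0,0,0,0,0.5],[0,0,0,0,0,0,0.5],[0,0,0,0,0,0,0.5],[0,0,0,0,0,0,0.5],[0,0,0,0,0,0,0.5]]'
python3 -c "
from h import *
to(595.6,47.4,189.7,45.5)
c=snap('side');im=c['frame'][130:250,220:380,::-1]; cv2.imwrite('pics/s7.png',cv2.resize(im,None,fx=5,fy=5,interpolation=cv2.INTER_CUBIC))"
```

```text
clock: 11.9
ee_pos: [595.8, 47.2, 191.2]
tcp_rot: [0.001, 0.379, 0.926, 0.0]
contact_force: [-1.0, -0.2, -1.6]
width: 56.2
gripper_force: 105.8
clock: 12.32
ee_pos: [595.1, 47.2, 189.4]
tcp_rot: [-0.0, 0.379, 0.926, -0.0]
contact_force: [0.0, -0.2, -0.2]
width: 56.0
gripper_force: 105.8
clock: 12.73
ee_pos: [595.4, 47.2, 189.9]
tcp_rot: [-0.0, 0.379, 0.926, 0.0]
contact_force: [-1.2, 0.1, -0.7]
width: 56.2
gripper_force: 105.8
t 12.7333 pos [595.4  47.2 189.9] yaw 45.49 tool d mm [0.  0.3 0.2] rot [ 0.     -0.     -0.0002] w 56.19056553631873 F [-1.2  0.1 -0.7] 105.77097424305975 T [ 0.01 -0.01  0.05] q [ 0.08  0.34 -0.15  1.08  0.    0.86]
```

View pics/s7.png

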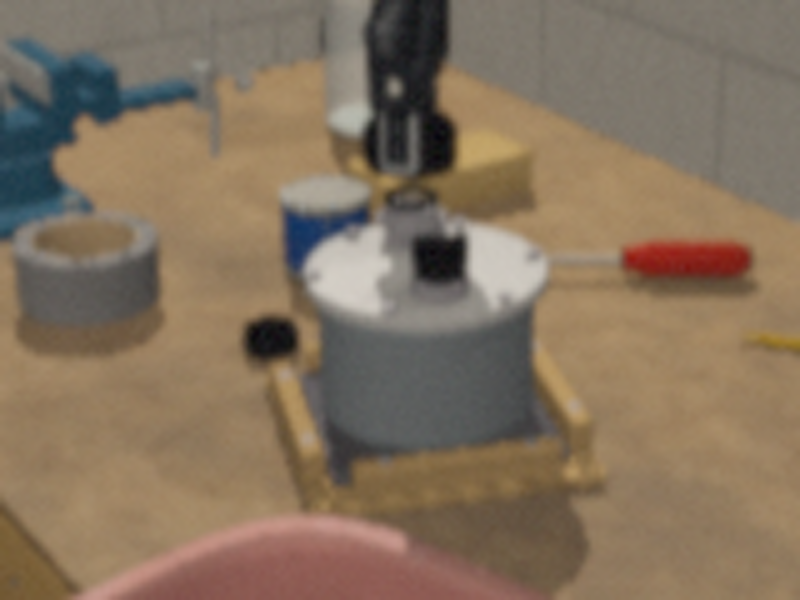

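The cap, at crop (410,150), is held upright above the open neck at (410,200). The pot is seated, the knob is at rest and everything is still, so I'm handing in.

```bash
python3 -c "
from station import *
print(finish_job())"
```

```text
the job is handed in; nothing more can be done
None
```

I handed the job in at about 12.7 s without getting a verdict back: the relief knob was turned to its stop and sprang back, and the cap is unscrewed and held still about 25 mm above the open neck, with the pot seated and the bystanders I could see in the last picture in place.

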